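Seat the keyed medallion in its display base

TASK

On this ornament stall, put the round red medallion into the display base: its foot has one flat side and goes in only when that side lines up with the flat side of the base's raised rim. Leave it fully down in the rim and upright, and leave the red gourd and the red lidded pot standing where they are.

Things in the scene. Friction and masses are not known exactly. Their poses are not given: they have to be found in the camera images.
- medallion_mid (a point): Centre of a loose red disc, 60 mm across, 16 mm thick (close across this, along x), on edge on a gold foot; 82 mm tall. This point is 52 mm above the foot's underside. x: out of the front face (gold flower); z up. Foot: 14 mm thick, D-shaped: arc of radius 30 mm about x = -3 mm, cut by one 51 mm flat side at x = +13 mm, square to x. Disc and neck are thinner than the foot. 0.16 kg.
- recess (a point): D recess of the fixed display base: light wood block 116 x 112 x 20 mm high, on it a dark flared D-shaped rim 12 mm high, teal floor. This point: on the floor, 20 mm above the table, where the medallion's centre belongs 52 mm above. x points to the rim's flat side; medallion x must point the same way; z up. Room round the foot: 3.5 mm at the floor, 10 mm at the rim's top.
- gourd_mid (a point): A bystander: loose red gourd ornament, 92 mm high, 52 mm across, standing upright; this point is on its axis, 46 mm above the table. z is up.
- pot_mid (a point): A bystander: loose red lidded pot, 74 mm high, 64 mm across, standing upright; this point is on its axis, 37 mm above the table. z is up.
Mind the look-alikes: they are no part of the job. Of the things that look like the part that bears medallion_mid, the middle-sized one is meant. There is more than one size of the part that bears recess; the job needs the larger.

How it is judged:
By the outcome, as a careful person would: the job done as asked, in the order asked, and still so for the second after the job is handed in, with the robot touching nothing.
It also fails if it takes over 42 s, if anything falls off the work surface, if the arm or the gripper's body presses on something with over 40 N, if the wrist force passes 120 N, or if a joint passes its speed limit or range.

ROBOT

A 6-joint arm with a two-finger parallel gripper is mounted at the origin on the work surface. World frame = base frame: x ahead of the robot, y to its left, z up, the work surface at z = 0. Lengths are in m, angles in degrees, forces in N, time in s.
With the tool pointing down it reaches from about 0.375 to 0.925 m from the base axis. Payload 5.7 kg.
Tool frame: the origin (TCP) lies midway between the tips of the shut fingers; the grasp point (between the pads) lies 19 mm behind it; z points along the fingers, y is the direction in which the jaws open and shut (so a half turn about z gives the same grasp; the last joint's range is limited). The gripper opens to 88 mm and grips with 3 to 60 N. Pads are 20 mm wide; open, the fingers measure 115 mm over their backs; the gripper's body (75 mm by 178 mm) begins 61 mm behind the grasp point.
Start: joints at [61.931, 20.558, 86.54, -0, 72.909, -6.595], TCP at [0.22, 0.558, 0.223] pointing down, gripper open.
Joint ranges: [-170.27, 170.27], [-57.76, 135], [12.27, 136.19], [-55.21, 235.2], [11.17, 155.16], [-170.74, 170.74]. Speed limits (degrees/s): [136.94, 136.94, 180, 180, 180, 180].

INTERFACE

Orientations are given as [roll, pitch, yaw] about the fixed x, y, z axes, in that order (R = Rz(yaw) Ry(pitch) Rx(roll)).
In Python, from plant import r gives the robot as it stands. The module is installed in compiled form; this text tells all that it offers.
- The arm moves only by the tool arm_command, never from a script. Its argument "plan" is a list of rows, each a list of 7 numbers: the shift along the world's x, y, z in mm, then the turn, a rotation vector about the world's x, y, z in degrees, then the finger opening in mm, from 0 to 87.8. A call has 1 to 5 rows; each row is the pose to reach, as a shift and turn from the pose measured when the call began; what a row does not reach only later rows make up. A row lasts 1/12 s, in which the tool goes at most 41.7 mm and 7.16 degrees, less where a joint would pass 70% of its speed; a pose out of reach is approached as far as the arm can. A call with a gripper value outside its range is refused whole. The fingers move at their own pace and stop on an object; "grip_force" is the grip in N (left out, the last holds). Time passes only in rows, so rows that repeat a pose let the fingers close. It gives the time, the measured TCP pose, the force and the opening at its end, in the units of the state.
- r.read_state(): the state, without advancing time (a new reading comes with each control period).
- r.grab_frame(name): name is "scene" or "top" or "wrist"; returns (picture, depth): 420x560x3 uint8, blue, green, red; 420x560 float32, m along the optical axis (not along the pixel's ray), 0 where there is no reading.
- r.get_calibration(name): a dict with "vertical_fov" (degrees; the focal length in pixels is half the picture's height over the tangent of half this angle, whatever the lens; pixels are square), "cx", "cy" (the principal point, pixels), "D" ([k1, k2, p1, p2, k3] as OpenCV has them; the pictures are not rectified), "R" (3x3) and "t" (3): a world point X has camera coordinates R X + t. Camera axes: x right, y down, z forward; pixel columns grow to the right and rows downward; lengths in m; the calibration is good to about 2 mm. A picture is of the moment at which its call begins: read the wrist's pose just before it. get_calibration takes no time and is no camera call; for the wrist camera it gives the pose at the moment of the call.
- r.close_job(): hands the job in, once; it reports no verdict.
Trained networks look in the newest picture that a camera, given by its name, has taken for a name from the list of things; names that differ only in an ending like _2 or _b are one class to them, and where a whole thing is asked for, a point or a joint stands for the part that bears it (a point fixed in the world has none). Each returns a list of dicts, best first, with "conf" (0 to 1); they miss things now and then, are a little off and sometimes report something else, mostly with a low value. They report only what shows in the picture. A call takes as long as a camera call. They do not tell look-alikes from the thing itself.
- r.boxes_of(camera, query): "location" ([x, y, z] in m, in world coordinates, good to about 4 mm: the middle of the surface that is visible of it).
- r.outline_of(camera, query): "pixels" (420x560 bool, what is visible of it).
- r.spot_point(camera, query): "location" ([x, y, z] in m, in world coordinates, good to about 4 mm: a listed point, or the origin of a listed thing).
The state is a dict: "time": time; "q": joint angles; "qd": joint speeds; "tau": joint torques, N m; "tcp_pos": TCP position; "tcp_rot": TCP orientation; "ft_force": force on the tool from outside, world axes, zero at the start; "torque": the same for the moment, N m; "finger_gap": finger opening in m.
Only numpy, scipy, OpenCV 4.12 (cv2) and the standard library are available. Lean on these libraries where they do the work, as an engineer would, in place of code of your own. Each camera call takes 0.05 s, during which the arm holds its last target.

## Working session

There is one attempt and no reset: what is moved stays moved. The work goes in short steps, Python scripts to look and compute and a tool call to move; the robot and the scene stay as the last step left them, time stands still between calls to the robot, and variables do not carry over. Pictures are saved under pics/ and viewed, and the job is handed in when it is done.

Besides the shell and the picture viewer there is one more tool, called by a JSON object that holds its "method" and its "body". arm_command: Moves the arm, as the interface text tells. Its arguments: {"type":"object","properties":{"plan":{"type":"array","items":{"type":"array","items":{"type":"number"}}},"grip_force":{"type":"number"}},"required":["plan"]}

```bash
mkdir -p pics; cat > h.py <<'E'
import numpy as np, cv2
from plant import r
def cal(n):
    c=r.get_calibration(n); f=210/np.tan(np.radians(c["vertical_fov"])/2)
    K=np.array([[f,0,c["cx"]],[0,f,c["cy"]],[0,0,1]]); return K,np.array(c["D"],float),np.array(c["R"]),np.array(c["t"])
def world(n,depth,c=None):
    K,D,R,t=c or cal(n)
    h,w=depth.shape; u,v=np.meshgrid(np.arange(w),np.arange(h))
    p=cv2.undistortPoints(np.stack([u,v],-1).reshape(-1,1,2).astype(np.float64),K,D).reshape(h,w,2)
    P=np.dstack([p*depth[...,None],depth[...,None]])
    return (P-t)@R
def proj(n,X,c=None):
    K,D,R,t=c or cal(n)
    rv,_=cv2.Rodrigues(R); return cv2.projectPoints(np.atleast_2d(np.array(X,float)),rv,t.astype(float),K,D)[0].reshape(-1,2)
E
python3 - <<'E'
from h import *
for n in("scene","top"):
    c=cal(n);im,d=r.grab_frame(n); cv2.imwrite(f"pics/{n}0.png",im); np.savez(f"{n}0.npz",im=im,d=d,w=world(n,d,c))
    for q in("medallion_mid","recess","gourd_mid","pot_mid"):
        for o in r.spot_point(n,q): print(n,q,np.round(o["location"],4),round(o["conf"],2),proj(n,o["location"],c).round())
print(r.read_state())
E
```

```text
scene medallion_mid [0.4757 0.2959 0.0548] 0.9 [[374. 170.]]
scene recess [ 0.4441 -0.3278  0.0143] 0.87 [[139. 245.]]
scene recess [ 0.4888 -0.1654  0.0237] 0.81 [[209. 235.]]
scene gourd_mid [0.4863 0.0685 0.0449] 0.76 [[297. 200.]]
scene gourd_mid [0.4752 0.299  0.0543] 0.74 [[375. 170.]]
scene pot_mid [0.6495 0.1592 0.0393] 0.69 [[362. 235.]]
top medallion_mid [0.3379 0.3173 0.0648] 0.92 [[120. 283.]]
top medallion_mid [0.5076 0.387  0.0409] 0.67 [[ 92. 197.]]
top medallion_mid [0.4722 0.296  0.0544] 0.55 [[136. 213.]]
top recess [ 0.4424 -0.3262  0.0157] 0.92 [[445. 225.]]
top recess [ 0.4846 -0.1664  0.0231] 0.61 [[367. 205.]]
top gourd_mid [0.4831 0.0704 0.0482] 0.73 [[252. 206.]]
top pot_mid [0.6553 0.1532 0.0377] 0.58 [[211. 125.]]
{'time': 0.5, 'q': array([ 6.19321746e+01,  2.05583421e+01,  8.65411410e+01, -3.11756141e-04,
        7.29103362e+01, -6.59456951e+00]), 'qd': array([-0.05765793, -0.02532379, -0.09431924,  0.02613247,  0.04197397,
       -0.02200667]), 'tau': array([-1.28046428e-03, -5.14904988e+01, -2.70876431e+01,  6.73086033e-02,
        2.65638926e-02, -4.81809161e-05]), 'tcp_pos': array([0.21961951, 0.5582979 , 0.22260574]), 'tcp_rot': array([-1.79990211e+02, -8.31677494e-04,  1.58526836e+02]), 'ft_force': array([-0.27025628, -0.12733804,  0.07925227]), 'torque': array([-0.0101844 , -0.01997927,  0.01880072]), 'finger_gap': 0.08794938270861986}
```

View pics/scene0.png

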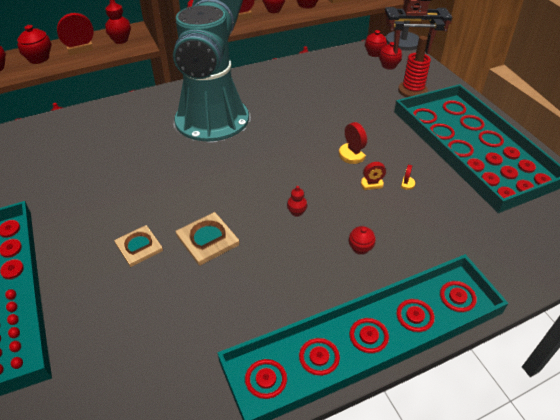

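View pics/top0.png

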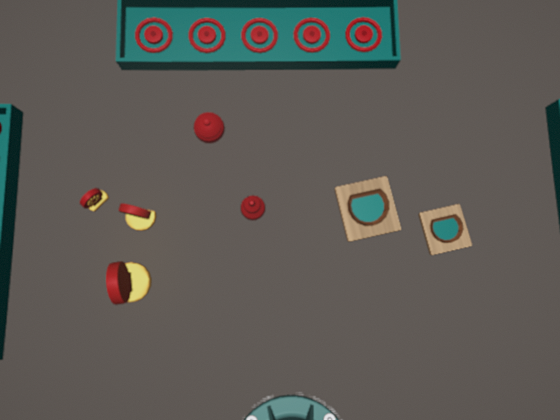

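```bash
python3 - <<'E'
import numpy as np,cv2
t=np.load("top0.npz")["im"];s=np.load("scene0.npz")["im"]
a=cv2.resize(t[185:240,100:170],(400,314),interpolation=3);b=cv2.resize(t[165:250,325:420],(400,358),interpolation=3)
c=cv2.resize(s[150:200,340:410],(400,286),interpolation=3);d=cv2.resize(s[205:270,170:245],(400,346),interpolation=3)
def pad(x):
    o=np.zeros((300,400,3),np.uint8);x=x[:300];o[:x.shape[0]]=x;return o
b=cv2.resize(b,(335,300));d=cv2.resize(d,(346,300))
P=lambda x:cv2.copyMakeBorder(x[:300],0,300-min(300,x.shape[0]),0,400-x.shape[1],0)
cv2.imwrite("pics/crop.png",np.vstack([np.hstack([P(a),P(b)]),np.hstack([P(c),P(d)])]))
w=np.load("top0.npz")["w"]; im=t
# teal floor
hsv=cv2.cvtColor(t,cv2.COLOR_BGR2HSV)
teal=(hsv[...,0]>75)&(hsv[...,0]<100)&(hsv[...,1]>100)
reg=np.zeros_like(teal);reg[165:250,325:405]=1
m=teal&reg; p=w[m]; print("teal",m.sum(),p.mean(0),np.median(p[:,2]))
np.save("teal.npy",p)
wood=(hsv[...,0]<25)&(hsv[...,1]>50)&(hsv[...,2]>120)&reg.astype(bool); wp=w[wood]; print("wood",wood.sum(),np.median(wp[:,2]))
rect=cv2.minAreaRect((wp[:,:2]*1000).astype(np.float32)); print(rect)
print(cv2.minAreaRect((p[:,:2]*1000).astype(np.float32)))
reg2=np.zeros_like(teal);reg2[190:240,110:165]=1
y=(hsv[...,0]>20)&(hsv[...,0]<35)&(hsv[...,1]>120)&(hsv[...,2]>100)&reg2.astype(bool);yp=w[y]
print("gold",y.sum(),yp.mean(0),np.median(yp[:,2]),cv2.minAreaRect((yp[:,:2]*1000).astype(np.float32)))
E
```

```text
teal 658 [ 0.48087793 -0.16757266  0.02137468] 0.019948222516630212
wood 1911 0.01923376096398524
((453.282470703125, -87.53411865234375), (133.55531311035156, 309.5213317871094), 19.825651168823242)
((430.2486572265625, -74.15476989746094), (56.95089340209961, 280.76434326171875), 28.63849639892578)
gold 131 [0.45959008 0.2972957  0.0278268 ] 0.014605660501326912 ((418.5601806640625, 176.5731201171875), (321.6966857910156, 46.91327667236328), 68.5770034790039)
```

View pics/crop.png

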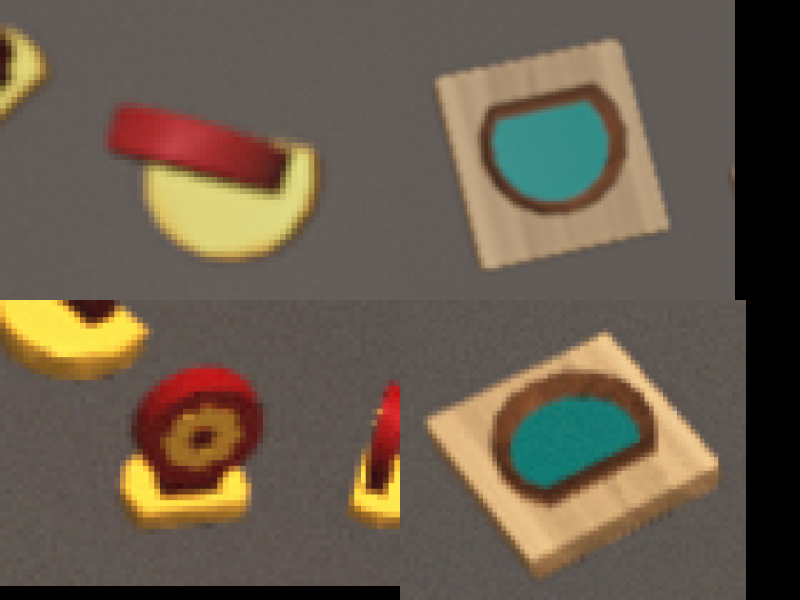

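```bash
cat > fit.py <<'E'
from h import *
from scipy.optimize import least_squares
from scipy import ndimage
def rect(p):
    (c,s,a)=cv2.minAreaRect((p[:,:2]*1000).astype(np.float32)); return np.round(c,1),np.round(s,1),round(a,2)
def inter(n,mask,z,c):
    # intersect mask pixels with plane z
    K,D,R,t=c; v,u=np.nonzero(mask)
    p=cv2.undistortPoints(np.stack([u,v],-1).reshape(-1,1,2).astype(float),K,D).reshape(-1,2)
    d=np.c_[p,np.ones(len(p))]@R; o=-R.T@t
    s=(z-o[2])/d[:,2]; return o+d*s[:,None]
E
python3 - <<'E'
from fit import *
for n,box,box2 in(("top",(165,250,325,405),(190,240,110,165)),("scene",(205,270,170,245),(158,192,355,392))):
    z=np.load(n+"0.npz");im,d,w=z["im"],z["d"],z["w"];c=cal(n)
    hsv=cv2.cvtColor(im,cv2.COLOR_BGR2HSV);H,S,V=cv2.split(hsv)
    def R(b): m=np.zeros(H.shape,bool);m[b[0]:b[1],b[2]:b[3]]=1;return m
    def big(m): l,k=ndimage.label(m); return l==1+np.argmax(ndimage.sum(m,l,range(1,k+1)))
    # raised: everything
    wood=big((H<25)&(S>45)&(V>110)&R(box)); teal=big((H>75)&(H<100)&(S>100)&R(box))
    wf=ndimage.binary_fill_holes(wood|teal)
    p=w[wf]; print(n,"wood",wood.sum(),np.median(w[wood][:,2]), rect(inter(n,wf,.02,c)))
    P=inter(n,teal,.02,c); print("teal",teal.sum(),np.median(w[teal],0),rect(P))
    gold=(H>18)&(H<36)&(S>110)&(V>90)&R(box2); q=w[gold];q=q[(q[:,2]>.005)&(q[:,2]<.025)]; print("gold",len(q),np.median(q,0),rect(q) if len(q)>3 else 0)
    red=((H<8)|(H>172))&(S>120)&R(box2); q=w[red]; q=q[(q[:,2]>.03)&(q[:,2]<.09)]; print("red",len(q),np.median(q,0))
    lo,hi=np.percentile(q,[2,98],axis=0);print(lo,hi)
    u,s,vt=np.linalg.svd(q[:,:2]-np.median(q[:,:2],0),full_matrices=0);print(s/np.sqrt(len(q)),np.degrees(np.arctan2(vt[0,1],vt[0,0])))
E
```

```text
top wood 2014 0.019169969551563568 (array([ 479.8, -167.4]), array([118.5, 115.3]), 11.67)
teal 658 [ 0.48143823 -0.16832344  0.01994822] (array([ 478.8, -168.4]), array([51.3, 65.2]), 11.73)
gold 243 [0.46061246 0.3049647  0.01412173] (array([461.4, 298.1]), array([35.7, 57.1]), 6.96)
red 243 [0.47360907 0.29276697 0.07838785]
[0.46401882 0.27098151 0.06023167] [0.48584591 0.32133012 0.08381354]
[0.01529447 0.00443468] -104.45371656569522
scene wood 1345 0.01773191498178216 (array([ 490.1, -170. ]), array([130.5, 115.6]), 11.85)
teal 363 [ 0.48205697 -0.17070064  0.01869023] (array([ 480.1, -170.8]), array([49. , 64.8]), 11.24)
gold 113 [0.47977679 0.29131862 0.01180509] (array([436.4, 309.6]), array([ 55.9, 122.1]), 70.96)
red 209 [0.48172813 0.28899276 0.06806359]
[0.4680797  0.26842826 0.03158131] [0.4925439  0.31998469 0.08152195]
[0.01762701 0.0047881 ] -107.15064559646912
```

{"method": "arm_command", "body": {"plan": [[17,-17,0,0,0,-6,87],[34,-35,0,0,0,-13,87],[51,-52,0,0,0,-20,87],[68,-70,0,0,0,-27,87],[84,-87,0,0,0,-33,87]]}}

```text
time: 0.92
tcp_pos: [0.3043, 0.4704, 0.2226]
tcp_rot: [-180.0, 0.0, 125.2]
ft_force: [-0.1, -0.3, 0.1]
finger_gap: 0.0872
```

{"method": "arm_command", "body": {"plan": [[17,-17,0,0,0,-7,87],[34,-35,0,0,0,-14,87],[51,-52,0,0,0,-20,87],[68,-70,0,0,0,-27,87],[84,-87,0,0,0,-33,87]]}}

```text
time: 1.33
tcp_pos: [0.3893, 0.3824, 0.2228]
tcp_rot: [180.0, -0.0, 91.8]
ft_force: [-0.6, 0.8, 0.8]
finger_gap: 0.0867
```

```bash
python3 - <<'E'
from h import *
s=r.read_state();print(s["time"],s["tcp_pos"],s["tcp_rot"],s["q"])
K,D,R,t=cal("wrist");print(-R.T@t,R,K[0,0])
im,d=r.grab_frame("wrist");cv2.imwrite("pics/w1.png",im)
w=np.load("top0.npz")["w"]
for b in((260,310,100,155),(185,212,78,110),(195,222,240,268)):
  p=w[b[0]:b[1],b[2]:b[3]].reshape(-1,3);print(np.percentile(p[:,2],[90,98,100]))
for q in ("medallion_mid",):
  for o in r.spot_point("wrist",q): print(o, proj("wrist",o["location"]))
E
```

```text
1.3333 [0.38926965 0.38242806 0.22283671] [ 1.79974173e+02 -4.00578176e-03  9.18379900e+01] [ 3.72466970e+01  1.60779876e+01  9.32699121e+01 -1.24016241e-02
  7.06287295e+01  3.54128189e+01]
[0.3869655  0.45366386 0.38561527] [[ 9.99473353e-01  3.24387235e-02  8.63257289e-04]
 [ 3.11106401e-02 -9.65439793e-01  2.58762698e-01]
 [ 9.22735457e-03 -2.58599565e-01 -9.65940537e-01]] 325.20372199301613
[0.101953   0.10775129 0.9266128 ]
[0.0593262  0.06415829 0.9266128 ]
[0.07855266 0.09093461 0.9266128 ]
{'location': [0.4762, 0.2966, 0.0572], 'conf': 0.81} [[355.85929619 268.05347729]]
{'location': [0.5078, 0.3862, 0.0417], 'conf': 0.66} [[389.24102876 186.86602203]]
{'location': [0.3388, 0.3157, 0.07], 'conf': 0.59} [[229.68904054 253.05707469]]
```

View pics/w1.png

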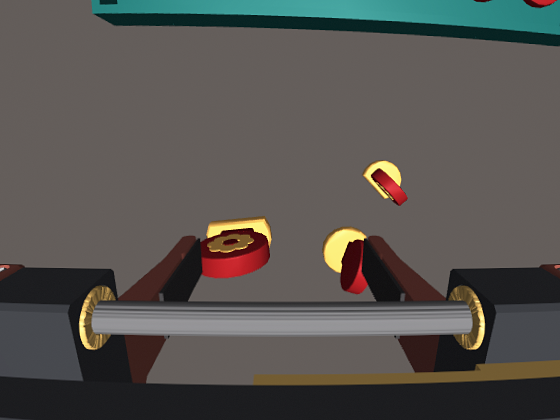

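{"method": "arm_command", "body": {"plan": [[20,5,0,0,0,0,87],[40,10,0,0,0,0,87],[60,15,0,0,0,0,87],[84,20,0,0,0,0,87],[84,20,0,0,0,0,87]]}}

```text
time: 1.85
tcp_pos: [0.4783, 0.4032, 0.2229]
tcp_rot: [179.7, -0.1, 91.9]
ft_force: [0.2, 0.4, 0.3]
finger_gap: 0.0871
```

```bash
python3 - <<'E'
from fit import *
c=cal("wrist");s=r.read_state();im,d=r.grab_frame("wrist");w=world("wrist",d,c);cv2.imwrite("pics/w2.png",im);np.savez("w2.npz",im=im,d=d,w=w,K=c[0],D=c[1],R=c[2],t=c[3])
print(s["tcp_pos"],s["tcp_rot"])
b=(np.abs(w[...,0]-.474)<.05)&(np.abs(w[...,1]-.296)<.05)&(d>0)
tab=(np.abs(w[...,2])<.01)&(d>0);print("table z",np.median(w[tab][:,2]))
hsv=cv2.cvtColor(im,cv2.COLOR_BGR2HSV);H,S,V=cv2.split(hsv)
gold=(H>15)&(H<36)&(S>90)&b&(w[...,2]>.008)&(w[...,2]<.02)
q=w[gold];print("gold",len(q),np.median(q,0),rect(q),rect(inter("wrist",gold,.014,c)))
top=b&(w[...,2]>.03)&(w[...,2]<.088);q=w[top];print("disc",len(q),np.percentile(q,[2,50,98],axis=0))
q2=q[q[:,2]>.045]
print(rect(q2));u,sv,vt=np.linalg.svd(q2[:,:2]-q2[:,:2].mean(0),full_matrices=0);print(np.degrees(np.arctan2(vt[0,1],vt[0,0])))
L=w[(np.abs(w[...,0]-.338)<.07)&(np.abs(w[...,1]-.316)<.06)&(d>0)&(w[...,2]>.05)&(w[...,2]<.13)];print("large",np.percentile(L,[1,50,99],axis=0))
for o in r.spot_point("wrist","medallion_mid"): print(o)
cv2.imwrite("pics/w2c.png",cv2.resize(im[180:320,200:360],(800,700)[:2] if 0 else (640,560),interpolation=3))
E
```

```text
[0.47834044 0.40315329 0.22291611] [ 1.79736099e+02 -5.41471457e-02  9.19370626e+01]
table z 0.0008025719233125319
gold 896 [0.46184699 0.31051174 0.01459668] (array([464.8, 306.3]), array([58.9, 37.2]), 51.09) (array([464.7, 306.8]), array([60. , 38.1]), 51.61)
disc 901 [[0.46308016 0.28202704 0.03645684]
 [0.47708877 0.31065508 0.07434082]
 [0.48909155 0.32737399 0.08302043]]
(array([476.2, 299.7]), array([57.1, 16.3]), 74.12)
-111.89567559353902
large [[0.30235731 0.3090429  0.05145493]
 [0.33259848 0.32720263 0.08768256]
 [0.35757751 0.33238291 0.10835799]]
{'location': [0.5053, 0.3867, 0.0401], 'conf': 0.85}
{'location': [0.4765, 0.2999, 0.0582], 'conf': 0.57}
{'location': [0.3378, 0.3149, 0.0715], 'conf': 0.56}
```

View pics/w2c.png

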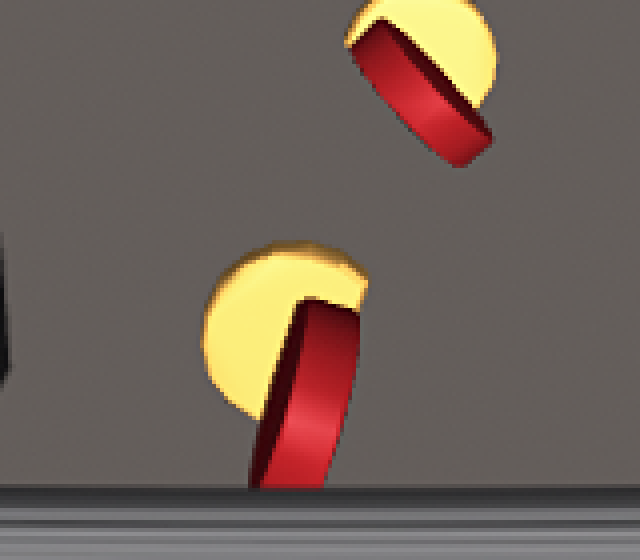

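```bash
python3 - <<'E'
from fit import *
yaw=np.radians(-16);ex=np.array([np.cos(yaw),np.sin(yaw)]);ey=np.array([-ex[1],ex[0]])
z=np.load("w2.npz");sets=[("wrist",z["im"],z["w"],(z["K"],z["D"],z["R"],z["t"]))]
z=np.load("top0.npz");sets.append(("top",z["im"],z["w"],cal("top")))
for n,im,w,c in sets:
    H,S,V=cv2.split(cv2.cvtColor(im,cv2.COLOR_BGR2HSV))
    b=(np.hypot(w[...,0]-.474,w[...,1]-.300)<.05)
    gold=(H>15)&(H<36)&(S>90)&b&(V>(180 if n=="wrist" else 110))&(w[...,2]<.03)
    P=inter(n,gold,.014,c)[:,:2]
    h=cv2.convexHull((P*1000).astype(np.float32)).reshape(-1,2)/1000
    o=np.array([.476,.299])
    l=(h-o)@np.c_[ex,ey]
    k=l[:,0]<-9 
    hh=h[k]
    s=least_squares(lambda p:np.hypot(*(hh-p).T)-.030+.0005,o-.003*ex,loss="soft_l1",f_scale=.001).x
    print(n,"arc centre",s,"-> mid",s+.003*ex,"n",len(hh),np.abs(np.hypot(*(hh-s).T)-.0295).mean())
    red=((H<8)|(H>170))&(S>100)&b&(w[...,2]>.045)&(w[...,2]<.09)
    q=(w[red][:,:2]-o)@np.c_[ex,ey]
    print("disc local range",np.percentile(q,[3,97],axis=0)*1000)
    for a in (-12,-14,-16,-18,-20):
        e=np.array([np.cos(np.radians(a)),np.sin(np.radians(a))]);v=w[red][:,:2]@e;print(a,np.ptp(np.percentile(v,[3,97]))*1000)
E
```

```text
wrist arc centre [0.47311621 0.29982691] -> mid [0.476 0.299] n 0 nan
disc local range [[ -7.96474857 -14.94040639]
 [  7.12362952  28.49798656]]
-12 17.002856106279108
-14 15.948089421478018
-16 15.088378083460864
-18 15.309740109315683
-20 15.552017451925526
top arc centre [0.47311621 0.29982691] -> mid [0.476 0.299] n 0 nan
disc local range [[ -7.93810096 -28.68540506]
 [  6.82748287  21.96052434]]
-12 14.851973178487022
-14 14.515280661523079
-16 14.765583831156059
-18 15.313086345119409
-20 15.880796658562957<stdin>:16: RuntimeWarning: Mean of empty slice.
  ret = ret.dtype.type(ret / rcount)
```

{"method": "arm_command", "body": {"plan": [[-1,-25,0,0,0,-5,87],[-1,-50,0,0,0,-10,87],[-2,-78,-10,0,0,-15,87],[-2,-104,-30,0,0,-18,87],[-2,-104,-60,0,0,-18,87]]}}

```text
time: 2.37
tcp_pos: [0.4718, 0.2953, 0.1642]
tcp_rot: [179.8, -0.0, 73.8]
ft_force: [0.7, -0.8, 0.5]
finger_gap: 0.087
```

```bash
python3 - <<'E'
from h import *
s=r.read_state();print(s["tcp_pos"],s["tcp_rot"])
im,d=r.grab_frame("wrist");cv2.imwrite("pics/w3.png",im)
E
```

```text
[0.47182589 0.29533074 0.16421536] [ 1.79811085e+02 -7.61780686e-03  7.37763063e+01]
```

View pics/w3.png

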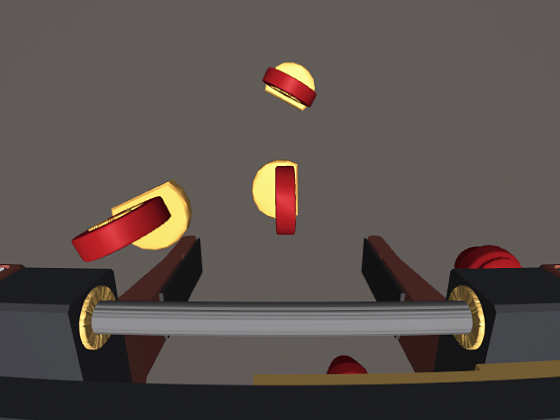

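```bash
python3 - <<'E'
from fit import *
c=cal("wrist");s=r.read_state();im,d=r.grab_frame("wrist");w=world("wrist",d,c)
H,S,V=cv2.split(cv2.cvtColor(im,cv2.COLOR_BGR2HSV))
m=((H<8)|(H>170))&(S>100)&(np.hypot(w[...,0]-.476,w[...,1]-.3)<.05)&(w[...,2]>.03)&(w[...,2]<.09)
q=w[m];print(len(q),rect(q),q.min(0),q.max(0),rect(q[q[:,2]>.05]))
g=(H>15)&(H<36)&(S>90)&(np.hypot(w[...,0]-.476,w[...,1]-.3)<.06)&(w[...,2]<.02)&(w[...,2]>.01)
print(rect(w[g]))
E
```

```text
1401 (array([476.5, 299.7]), array([55.8, 15.6]), 73.95) [0.46218532 0.27091406 0.05306457] [0.49061572 0.32812831 0.08386697] (array([476.5, 299.7]), array([55.8, 15.6]), 73.95)
(array([466.4, 301.1]), array([58.1, 44.6]), 74.76)
```

{"method": "arm_command", "body": {"plan": [[4,4,-25,0,0,0,87],[4,4,-55,0,0,0,87],[4,4,-85,0,0,0,87],[4,4,-110,0,0,0,87],[4,4,-125,0,0,0,87]]}}

```text
time: 2.88
tcp_pos: [0.4702, 0.3007, 0.0329]
tcp_rot: [-179.5, 0.4, 74.1]
ft_force: [0.0, -0.4, 0.2]
finger_gap: 0.0871
```

{"method": "arm_command", "body": {"plan": [[0,0,0,0,0,0,40],[0,0,0,0,0,0,30],[0,0,0,0,0,0,24],[0,0,0,0,0,0,20],[0,0,0,0,0,0,18]], "grip_force": 20}}

```text
time: 3.3
tcp_pos: [0.4712, 0.3015, 0.0345]
tcp_rot: [-179.6, 0.3, 74.1]
ft_force: [0.8, -0.3, 0.6]
finger_gap: 0.0573
```

{"method": "arm_command", "body": {"plan": [[5,-2,4,0,0,0,55],[5,-2,4,0,0,0,45],[5,-2,4,0,0,0,40],[5,-2,4,0,0,0,35],[5,-2,4,0,0,0,35]]}}

```text
time: 3.72
tcp_pos: [0.4762, 0.2993, 0.0386]
tcp_rot: [-179.6, 0.3, 74.1]
ft_force: [-0.3, -0.3, -0.5]
finger_gap: 0.0358
```

{"method": "arm_command", "body": {"plan": [[0,0,0,0,0,0,28],[0,0,0,0,0,0,20],[0,0,0,0,0,0,14],[0,0,0,0,0,0,10],[0,0,0,0,0,0,10]], "grip_force": 20}}

```text
time: 4.13
tcp_pos: [0.4762, 0.2993, 0.0384]
tcp_rot: [-179.6, 0.3, 74.1]
ft_force: [0.7, -0.2, -1.0]
finger_gap: 0.0159
```

{"method": "arm_command", "body": {"plan": [[0,0,0,0,0,0,8],[0,0,0,0,0,0,8],[0,0,0,0,0,0,8],[0,0,0,0,0,0,8],[0,0,0,0,0,0,8]], "grip_force": 30}}

```text
time: 4.55
tcp_pos: [0.4762, 0.2993, 0.0385]
tcp_rot: [-179.6, 0.3, 74.1]
ft_force: [0.4, 0.2, 0.3]
finger_gap: 0.0154
```

```bash
python3 - <<'E'
from h import *
im,d=r.grab_frame("scene");cv2.imwrite("pics/s4.png",cv2.resize(im[110:230,300:460],(800,600),interpolation=3));print(r.read_state()["ft_force"])
im,d=r.grab_frame("wrist");cv2.imwrite("pics/w4.png",im)
E
```

```text
[ 0.02901101 -1.00148101  0.06512653]
```

View pics/s4.png

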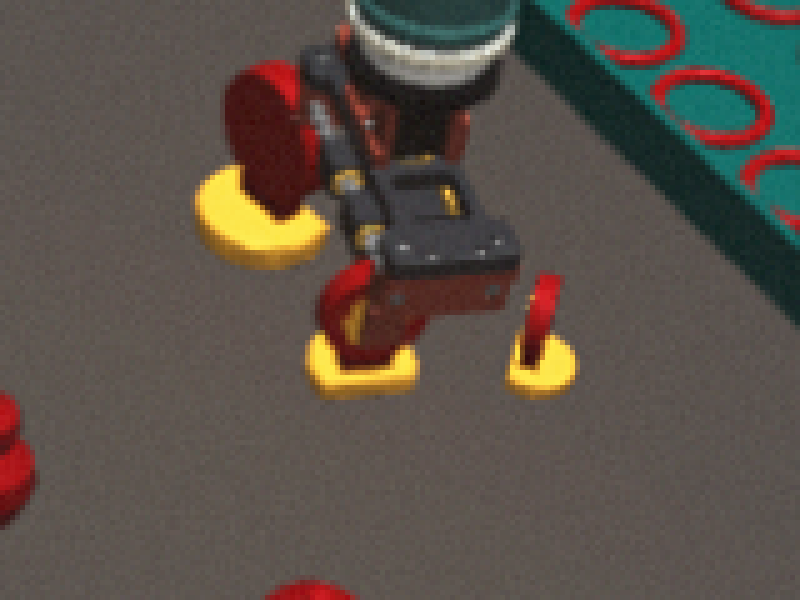

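View pics/w4.png

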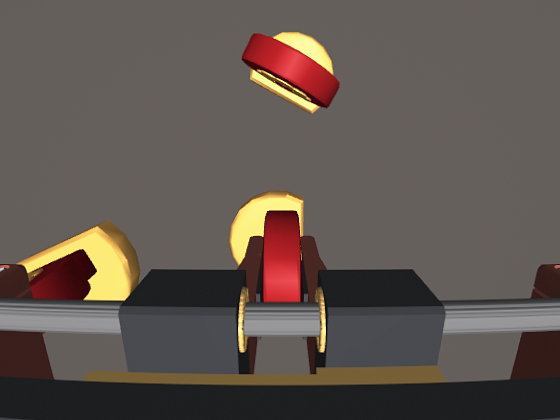

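{"method": "arm_command", "body": {"plan": [[0,0,10,0,0,0,8],[0,0,35,0,0,0,8],[0,0,65,0,0,0,8],[0,0,100,0,0,0,8],[0,0,140,0,0,0,8]]}}

```text
time: 5.07
tcp_pos: [0.4747, 0.2986, 0.1792]
tcp_rot: [-179.5, 0.4, 74.1]
ft_force: [0.2, 0.6, -1.9]
finger_gap: 0.0158
```

{"method": "arm_command", "body": {"plan": [[0,-15,5,0,0,2,8],[2,-45,5,0,0,4,8],[3,-75,5,0,0,6,8],[4,-105,5,0,0,8,8],[4,-135,5,0,0,9,8]]}}

```text
time: 5.48
tcp_pos: [0.4783, 0.1625, 0.185]
tcp_rot: [-179.5, 0.4, 83.2]
ft_force: [0.3, -0.3, -1.3]
finger_gap: 0.0162
```

{"method": "arm_command", "body": {"plan": [[0,-30,0,0,0,2,8],[2,-60,0,0,0,4,8],[3,-90,0,0,0,6,8],[4,-120,0,0,0,8,8],[4,-150,0,0,0,9,8]]}}

```text
time: 5.9
tcp_pos: [0.4821, 0.0111, 0.1856]
tcp_rot: [-179.6, 0.4, 92.3]
ft_force: [0.6, 0.0, -0.8]
finger_gap: 0.016
```

{"method": "arm_command", "body": {"plan": [[0,-30,0,0,0,2,8],[2,-60,0,0,0,4,8],[3,-85,0,0,0,6,8],[4,-105,0,0,0,8,8],[4,-115,0,0,0,9,8]]}}

```text
time: 6.32
tcp_pos: [0.4861, -0.1063, 0.1863]
tcp_rot: [-179.6, 0.5, 101.3]
ft_force: [0.2, 0.3, -1.3]
finger_gap: 0.0157
```

```bash
python3 - <<'E'
from fit import *
s=r.read_state();print(s["tcp_pos"],s["tcp_rot"],s["finger_gap"],s["q"])
c=cal("wrist");im,d=r.grab_frame("wrist");cv2.imwrite("pics/w5.png",im);w=world("wrist",d,c);np.savez("w5.npz",im=im,d=d,w=w,K=c[0],D=c[1],R=c[2],t=c[3])
im,d=r.grab_frame("scene");cv2.imwrite("pics/s5.png",im)
for o in r.spot_point("wrist","recess"): print(o)
E
```

```text
[ 0.4860581  -0.10629041  0.18629689] [-179.57293499    0.4792359   101.32179843] 0.015716153575722876 [-19.80704085  14.51741587 101.4067621   -0.70089503  64.19533859
 -30.82128936]
```

View pics/w5.png

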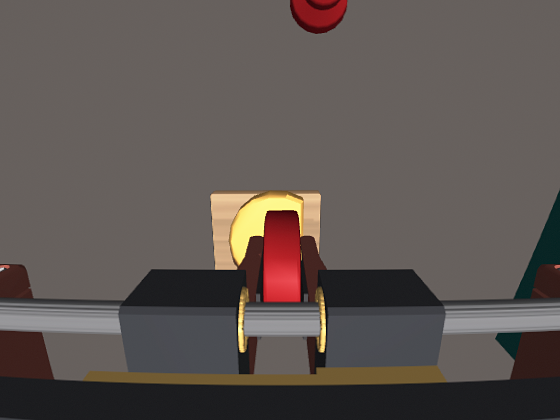

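View pics/s5.png

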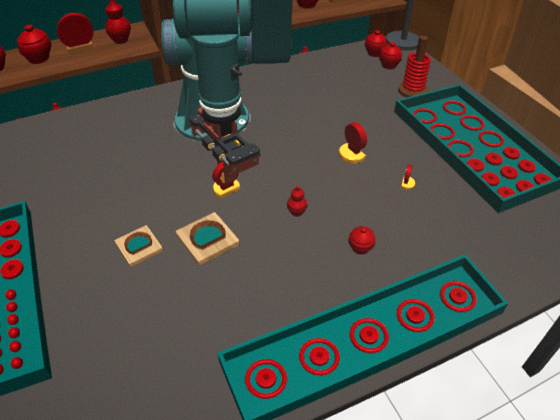

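{"method": "arm_command", "body": {"plan": [[0,-25,0,0,0,0,8],[0,-60,5,0,0,0,8],[0,-95,10,0,0,0,8],[0,-130,10,0,0,0,8],[0,-150,10,0,0,0,8]]}}

```text
time: 6.88
tcp_pos: [0.4864, -0.2563, 0.1968]
tcp_rot: [-179.6, 0.5, 101.2]
ft_force: [1.2, -0.2, -0.9]
finger_gap: 0.0161
```

```bash
python3 - <<'E'
from fit import *
s=r.read_state();print(s["tcp_pos"],s["tcp_rot"],s["finger_gap"])
c=cal("wrist");im,d=r.grab_frame("wrist");cv2.imwrite("pics/w6.png",im);w=world("wrist",d,c);np.savez("w6.npz",im=im,d=d,w=w,K=c[0],D=c[1],R=c[2],t=c[3])
H,S,V=cv2.split(cv2.cvtColor(im,cv2.COLOR_BGR2HSV))
b=(np.hypot(w[...,0]-.482,w[...,1]+.168)<.1)&(w[...,2]<.04)
def big(m): l,k=ndimage.label(m); return l==1+np.argmax(ndimage.sum(m,l,range(1,k+1)))
teal=big((H>75)&(H<100)&(S>100)&b); P=w[teal];P=P[P[:,2]<.0235]
print("teal",teal.sum(),np.median(P[:,2]),rect(P),rect(inter("wrist",teal,.02,c)))
wood=big((H<25)&(S>40)&(V>150)&b);print("wood",np.median(w[wood],0),rect(inter("wrist",ndimage.binary_fill_holes(wood),.02,c)))
for o in r.spot_point("wrist","recess"): print(o)
E
```

```text
[ 0.48635746 -0.25627771  0.19676053] [-179.60774345    0.5068074   101.15625392] 0.016102533797694028
teal 3111 0.021357356819559394 (array([ 478.4, -168.9]), array([52.9, 66.4]), 12.46) (array([ 478.4, -168.9]), array([53. , 66.6]), 12.64)
wood [ 0.47417019 -0.16388522  0.02065448] (array([ 480.3, -168.7]), array([115.4, 110.9]), 11.51)
{'location': [0.4892, -0.1648, 0.0164], 'conf': 0.82}
{'location': [0.4381, -0.3301, 0.0161], 'conf': 0.79}
```

View pics/w6.png

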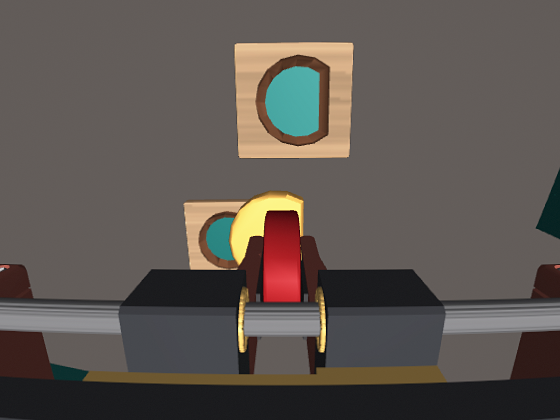

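{"method": "arm_command", "body": {"plan": [[1,20,0,0,0,1,8],[2,45,0,0,0,1,8],[2,70,-10,0,0,1,8],[2,85,-30,0,0,1,8],[2,90,-55,0,0,1,8]]}}

```text
time: 7.4
tcp_pos: [0.4887, -0.1622, 0.1422]
tcp_rot: [-179.7, 0.5, 102.1]
ft_force: [1.1, -0.3, -2.1]
finger_gap: 0.0162
```

{"method": "arm_command", "body": {"plan": [[0,0,-15,0,0,0,8],[0,0,-35,0,0,0,8],[0,0,-45,0,0,0,8],[0,0,-45,0,0,0,8],[0,0,-45,0,0,0,8]]}}

```text
time: 7.82
tcp_pos: [0.4883, -0.1611, 0.0972]
tcp_rot: [-179.7, 0.4, 102.2]
ft_force: [0.3, 0.8, -1.1]
finger_gap: 0.016
```

```bash
python3 - <<'E'
from h import *
s=r.read_state();print(s["tcp_pos"],s["tcp_rot"],s["finger_gap"],s["ft_force"])
im,d=r.grab_frame("wrist");cv2.imwrite("pics/w7.png",im[100:420])
im,d=r.grab_frame("scene");cv2.imwrite("pics/s7.png",cv2.resize(im[150:285,130:310],(800,600),interpolation=3))
E
```

```text
[ 0.48833233 -0.16109828  0.09719407] [-179.66905966    0.40776443  102.18107338] 0.01601319521047087 [ 0.28057634  0.78861681 -1.06319823]
```

View pics/w7.png

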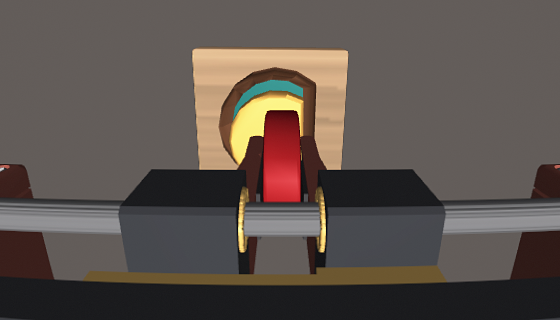

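View pics/s7.png

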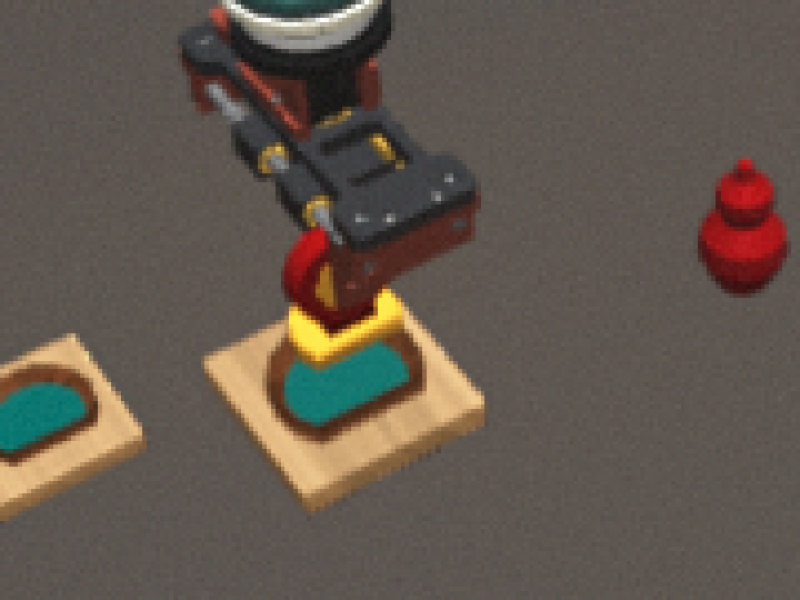

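{"method": "arm_command", "body": {"plan": [[0,-5.5,0,0,0,0,8],[0,-5.5,-8,0,0,0,8],[0,-5.5,-16,0,0,0,8],[0,-5.5,-20,0,0,0,8],[0,-5.5,-20,0,0,0,8]]}}

```text
time: 8.33
tcp_pos: [0.4883, -0.1673, 0.0769]
tcp_rot: [-179.7, 0.4, 102.1]
ft_force: [-0.8, 0.3, -1.6]
finger_gap: 0.0157
```

```bash
python3 - <<'E'
from h import *
s=r.read_state();print(s["tcp_pos"],s["tcp_rot"],s["finger_gap"],s["ft_force"])
im,d=r.grab_frame("wrist");cv2.imwrite("pics/w8.png",cv2.resize(im[120:300,160:400],(800,600),interpolation=3))
E
```

```text
[ 0.48830189 -0.16729106  0.07691028] [-179.68149334    0.42043607  102.12561536] 0.015658722392175188 [-0.77195119  0.32275231 -1.56305924]
```

View pics/w8.png

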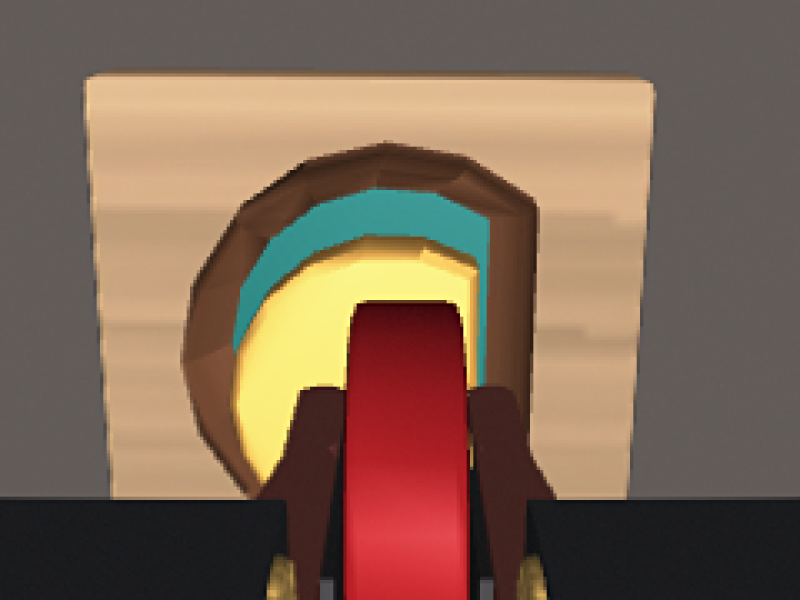

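{"method": "arm_command", "body": {"plan": [[0,0,-5,0,0,0,8],[0,0,-10,0,0,0,8],[0,0,-14,0,0,0,8],[0,0,-17,0,0,0,8],[0,0,-17,0,0,0,8]]}}

```text
time: 8.8
tcp_pos: [0.4881, -0.1671, 0.0596]
tcp_rot: [-179.6, 0.4, 102.1]
ft_force: [-0.3, 0.4, -1.1]
finger_gap: 0.016
```

{"method": "arm_command", "body": {"plan": [[0,0,-1,0,0,0,8],[0,0,-2,0,0,0,8],[0,0,-2,0,0,0,8]]}}

```text
time: 9.05
tcp_pos: [0.4882, -0.1672, 0.0584]
tcp_rot: [-179.7, 0.4, 102.1]
ft_force: [-1.7, 0.7, 7.1]
finger_gap: 0.0157
```

```bash
python3 - <<'E'
from h import *
s=r.read_state();print(s["tcp_pos"],s["tcp_rot"],s["finger_gap"],s["ft_force"],s["torque"])
im,d=r.grab_frame("wrist");cv2.imwrite("pics/w9.png",cv2.resize(im[120:300,160:400],(800,600),interpolation=3))
im,d=r.grab_frame("scene");cv2.imwrite("pics/s9.png",cv2.resize(im[165:270,140:280],(800,600),interpolation=3))
E
```

```text
[ 0.48821996 -0.16717332  0.05837999] [-179.66050571    0.40709077  102.13893679] 0.015696138555337795 [-1.71945188  0.67236102  7.08341554] [0.23009506 0.44698039 0.03997439]
```

View pics/w9.png

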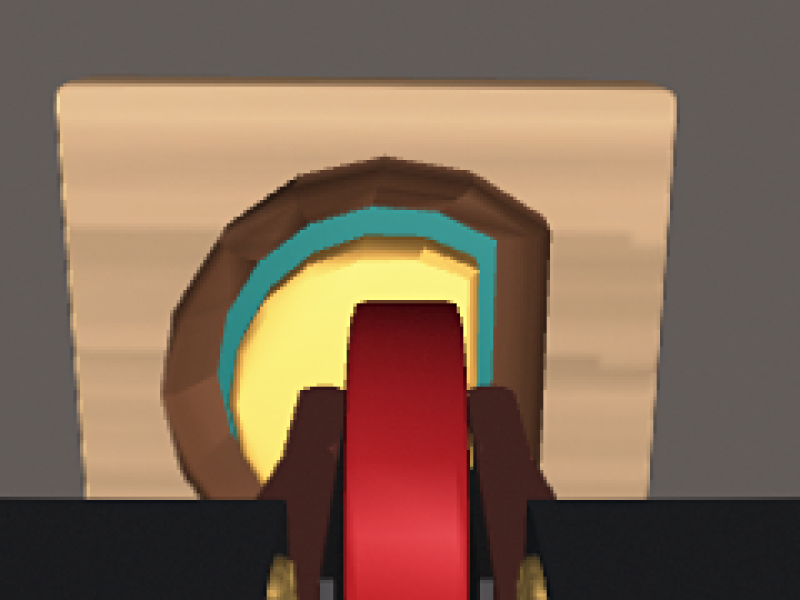

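View pics/s9.png

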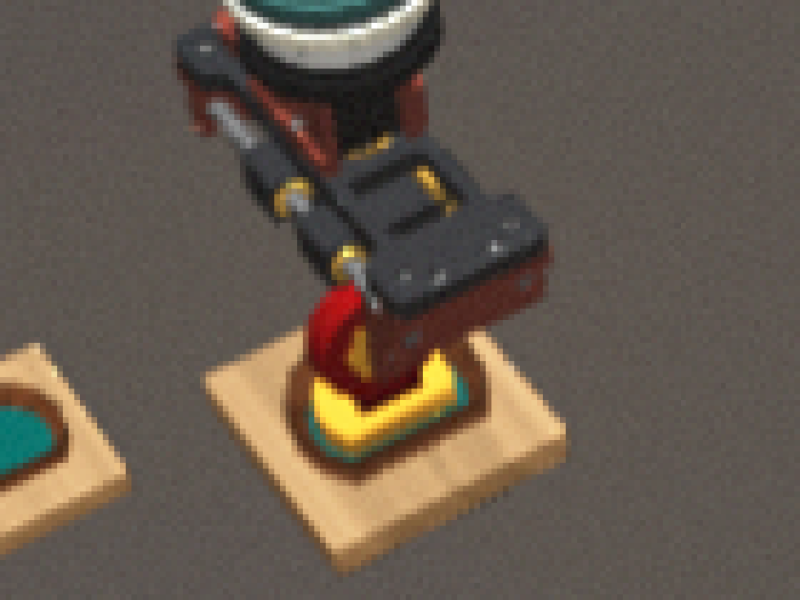

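{"method": "arm_command", "body": {"plan": [[0,0,0,0,0,0,18],[0,0,0,0,0,0,22],[0,0,0,0,0,0,30],[0,0,0,0,0,0,45],[0,0,0,0,0,0,60]], "grip_force": 10}}

```text
time: 9.57
tcp_pos: [0.4883, -0.1672, 0.0584]
tcp_rot: [-179.7, 0.4, 102.1]
ft_force: [-0.1, -0.6, -0.0]
finger_gap: 0.0385
```

{"method": "arm_command", "body": {"plan": [[0,0,5,0,0,0,60],[0,0,20,0,0,0,60],[0,0,45,0,0,0,60],[0,0,75,0,0,0,60],[0,0,105,0,0,0,60]]}}

```text
time: 9.98
tcp_pos: [0.4876, -0.1669, 0.1643]
tcp_rot: [-179.6, 0.4, 102.1]
ft_force: [0.4, -0.8, -0.2]
finger_gap: 0.0602
```

{"method": "arm_command", "body": {"plan": [[0,-20,10,0,0,0,60],[0,-45,20,0,0,0,60],[0,-70,20,0,0,0,60],[0,-85,20,0,0,0,60],[0,-85,20,0,0,0,60]]}}

```text
time: 10.4
tcp_pos: [0.488, -0.2547, 0.1846]
tcp_rot: [-179.6, 0.5, 102.0]
ft_force: [-0.3, -0.3, 0.1]
finger_gap: 0.0596
```

```bash
python3 - <<'E'
from fit import *
s=r.read_state();print(s["time"],s["tcp_pos"],s["finger_gap"])
c=cal("wrist");im,d=r.grab_frame("wrist");cv2.imwrite("pics/w10.png",im);w=world("wrist",d,c)
H,S,V=cv2.split(cv2.cvtColor(im,cv2.COLOR_BGR2HSV));b=np.hypot(w[...,0]-.488,w[...,1]+.167)<.05
q=w[b&((H<8)|(H>170))&(S>110)&(w[...,2]>.06)];print("disc",len(q),rect(q),np.percentile(q[:,2],[50,99]))
g=w[b&(H>18)&(H<36)&(S>110)&(V>190)&(w[...,2]<.05)];print("foot top",np.median(g[:,2]),rect(g))
im,d=r.grab_frame("scene");cv2.imwrite("pics/s10.png",im)
for q in("gourd_mid","pot_mid","medallion_mid"):
  for o in r.spot_point("scene",q): print(q,o)
E
```

```text
10.4 [ 0.48795583 -0.25468699  0.18464522] 0.05958111629674791
disc 1773 (array([ 484.1, -169.9]), array([25.2, 57.9]), 11.5) [0.09888417 0.34686076]
foot top 0.03454055636374733 (array([ 469.9, -172.9]), array([23.1, 56.1]), 12.57)
gourd_mid {'location': [0.485, 0.065, 0.0501], 'conf': 0.89}
pot_mid {'location': [0.6539, 0.1583, 0.0383], 'conf': 0.69}
medallion_mid {'location': [0.4874, -0.1688, 0.0748], 'conf': 0.67}
medallion_mid {'location': [0.3406, 0.3197, 0.0674], 'conf': 0.62}
medallion_mid {'location': [0.5059, 0.3889, 0.042], 'conf': 0.49}
```

View pics/w10.png

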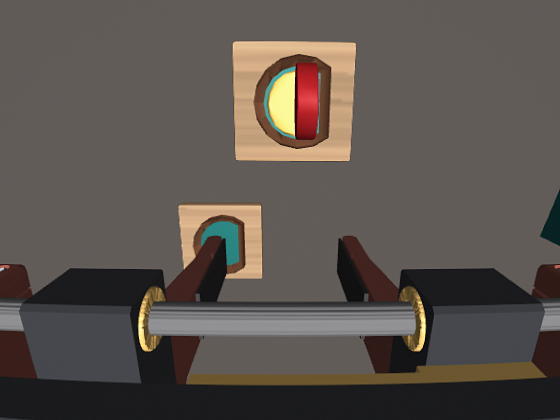

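View pics/s10.png

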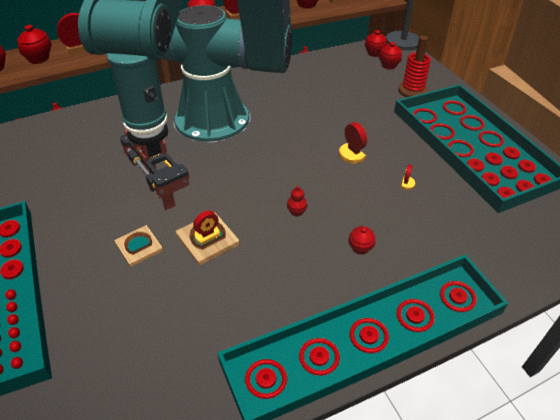

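Both pictures show the medallion seated: teal is visible evenly round the foot, and it stands upright at about (295, 103) in the wrist view. Its foot top is at 34.5 mm, where 34 is expected. The gourd and pot have not moved.

```bash
python3 -c "
from plant import r
print(r.close_job())"
```

```text
the job is handed in; nothing more can be done
None
```

I put the middle-sized red medallion into the larger display base, with its flat side against the rim's flat side, and handed the job in at about 10.5 s of the 42 s.

**Seating:** The foot touched the floor at the height I had worked out, with a contact force of about 7 N. After release the foot top measured 34.5 mm, where fully down is 34 mm. The last wrist picture shows an even teal gap around the foot and the disc upright, and the network puts the medallion's centre at 74.8 mm, against 72 mm expected.

**Bystanders:** The network finds the gourd and the pot where they were, within its error of a few millimetres. The arm has backed off and touches nothing.

**Disagreements:** My last depth fit of the disc's outline gave 25 mm across instead of 16 mm, with heights up to 0.35 m. I put this down to stray depth readings at its edges and went by the pictures. Arm moves ended up to about 6 mm off after fast rows, so I corrected before gripping and before inserting.

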